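# Clamp the paddle stirrer in its bench chuck

### The job

The paddle stirrer is standing loose in one of the two bench chucks; turn that chuck's sleeve clockwise by its upright handle until all three jaws grip the stirrer's shank firmly, then let go. The stirrer must stay upright and down in its bore. Leave the other chuck, which holds only its dust plug, open as it is, and do not push the small bottle or the spatula between the chucks about.

Things in the scene. Friction and masses are not known exactly. Their poses are not given: they have to be found in the camera images.
- chuck_a: Bench chuck on the robot's left (+y) side (the two are alike), bolted down, axis vertical. Origin: on the axis at table height. Base plate 130 x 130 x 10 mm; round body 90 mm wide, 60 mm high, with a central bore 24 mm wide, its floor 15 mm above the table; around it a knurled sleeve 112 mm wide, 27 to 55 mm high; three steel jaws on top, 60 to 88 mm high.
- sleeve_a (a joint): Sleeve turn, rad: 0 open stop, grows CLOCKWISE from above, stop 1.6; starts at 0 to 0.5. Jaws move in together 10 mm per rad, faces 22 mm from the axis at 0, so they meet the 20 mm shank near 1.2 rad. Dry friction 0.3 N m (3 N at the handle), no spring, self-holding. Resistance then rises sharply; 8 to 12 N at the handle grips firmly and stays when released.
- handle_a (a point): On the axis of the sleeve's upright handle, 85 mm above the table, 115 mm from the chuck axis; swings with the sleeve. The handle is a vertical black post, 18 mm diameter, 36 to 106 mm high, on a 12 mm radial bar (35 to 47 mm high), on the robot's side of the chuck; a finger can push it sideways.
- jaw_a1: Steel jaw 1 of chuck_a, 14 mm wide, 28 mm high, 60 to 88 mm above the table. At sleeve joint 0 its origin is on the chuck axis, 60 mm up, and its +x points radially outward; it slides inward (towards its -x) as the sleeve closes.
- jaw_a2: Steel jaw 2 of chuck_a, 14 mm wide, 28 mm high, 60 to 88 mm above the table. At sleeve joint 0 its origin is on the chuck axis, 60 mm up, and its +x points radially outward; it slides inward (towards its -x) as the sleeve closes.
- jaw_a3: Steel jaw 3 of chuck_a, 14 mm wide, 28 mm high, 60 to 88 mm above the table. At sleeve joint 0 its origin is on the chuck axis, 60 mm up, and its +x points radially outward; it slides inward (towards its -x) as the sleeve closes.
- chuck_b: Bench chuck on the robot's right (-y) side (the two are alike), bolted down, axis vertical. Origin: on the axis at table height. Base plate 130 x 130 x 10 mm; round body 90 mm wide, 60 mm high, with a central bore 24 mm wide, its floor 15 mm above the table; around it a knurled sleeve 112 mm wide, 27 to 55 mm high; three steel jaws on top, 60 to 88 mm high.
- sleeve_b (a joint): Sleeve turn, rad: 0 open stop, grows CLOCKWISE from above, stop 1.6; starts at 0 to 0.5. Jaws move in together 10 mm per rad, faces 22 mm from the axis at 0, so they meet the 20 mm shank near 1.2 rad. Dry friction 0.3 N m (3 N at the handle), no spring, self-holding. Resistance then rises sharply; 8 to 12 N at the handle grips firmly and stays when released.
- handle_b (a point): On the axis of the sleeve's upright handle, 85 mm above the table, 115 mm from the chuck axis; swings with the sleeve. The handle is a vertical black post, 18 mm diameter, 36 to 106 mm high, on a 12 mm radial bar (35 to 47 mm high), on the robot's side of the chuck; a finger can push it sideways.
- jaw_b1: Steel jaw 1 of chuck_b, 14 mm wide, 28 mm high, 60 to 88 mm above the table. At sleeve joint 0 its origin is on the chuck axis, 60 mm up, and its +x points radially outward; it slides inward (towards its -x) as the sleeve closes.
- jaw_b2: Steel jaw 2 of chuck_b, 14 mm wide, 28 mm high, 60 to 88 mm above the table. At sleeve joint 0 its origin is on the chuck axis, 60 mm up, and its +x points radially outward; it slides inward (towards its -x) as the sleeve closes.
- jaw_b3: Steel jaw 3 of chuck_b, 14 mm wide, 28 mm high, 60 to 88 mm above the table. At sleeve joint 0 its origin is on the chuck axis, 60 mm up, and its +x points radially outward; it slides inward (towards its -x) as the sleeve closes.
- stirrer: Steel paddle stirrer, 200 mm long, 0.3 kg, standing loose and upright in the bore of one of the two chucks, paddle up. Origin: centre of the lower end of the shank, z up along the shank. Shank 20 mm diameter; flat paddle 64 mm wide, 6 mm thick, 45 mm high at the top (up to about 216 mm above the table).
- plug: Grey plastic dust plug standing loose in the bore of the other chuck: stem 18 mm diameter, 80 mm long, with a flat round head 48 mm wide and 12 mm thick, its top about 105 mm above the table. Origin: centre of the stem's lower end.
- small_bottle: Bystander: small amber bottle, 44 mm diameter, 85 mm high, standing between the chucks. Origin: centre of its underside.
- spatula: Bystander: steel spatula, 170 mm long, lying on the table between the chucks, on the robot's side, pointing away from the robot. Origin: centre of its underside.
Things that resemble listed ones, but are neither listed nor needed, are in the scene too. What is shaped like the chuck_b but red is not meant.

How it is judged (in metres and radians):
At the end, for the whole second after the job is handed in: Stirrer at rest in its bore (within 8 mm of the chuck axis, 0.08 rad of vertical, lower end below 25 mm), each of the three jaws pressing it with over 3 N; plug in the other chuck (tilt under 0.25 rad, lower end below 30 mm), that chuck's handle within 30 mm of its start (((horizontal distance between stirrer and chuck_a below 0.008 m and contact force between stirrer and jaw_a1 above 3 N and contact force between stirrer and jaw_a2 above 3 N and contact force between stirrer and jaw_a3 above 3 N) or (horizontal distance between stirrer and chuck_b below 0.008 m and contact force between stirrer and jaw_b1 above 3 N and contact force between stirrer and jaw_b2 above 3 N and contact force between stirrer and jaw_b3 above 3 N)) and angle between stirrer's own z axis and vertical below 0.08 rad and height (world z) of stirrer below 0.025 m and linear speed of stirrer below 0.02 m/s and angle between plug's own z axis and vertical below 0.25 rad and height (world z) of plug below 0.03 m and not ((horizontal distance between stirrer and chuck_a below 0.05 m and distance of handle_b from where it was at the start of the episode above 0.03 m) or (horizontal distance between stirrer and chuck_b below 0.05 m and distance of handle_a from where it was at the start of the episode above 0.03 m))); the robot touches nothing.
It fails at once if the handle of the chuck without the stirrer is turned by more than 30 mm ((horizontal distance between stirrer and chuck_a below 0.05 m and distance of handle_b from where it was at the start of the episode above 0.03 m) or (horizontal distance between stirrer and chuck_b below 0.05 m and distance of handle_a from where it was at the start of the episode above 0.03 m)).
It fails at once if the stirrer is lifted out (lower end above 45 mm) or tipped by more than 0.3 rad (height (world z) of stirrer above 0.045 m or angle between stirrer's own z axis and vertical above 0.3 rad).
It fails at once if the small bottle or the spatula is moved by more than 40 mm (distance of any of small_bottle, spatula from where it was at the start of the episode above 0.04 m).
It also fails if it takes over 42 s, if anything falls off the work surface, if the arm or the gripper's body presses on something with over 40 N, if the wrist force passes 120 N, or if a joint passes its speed limit or range.

### The arm

A 6-joint arm with a two-finger parallel gripper is mounted at the origin on the work surface. World frame = base frame: x ahead of the robot, y to its left, z up, the work surface at z = 0. Lengths are in mm, angles in degrees, forces in N, time in s.
With the tool pointing down it reaches from about 375 to 900 mm from the base axis. Payload 3.1 kg.
Tool frame: the origin (TCP) lies between the finger pads; the fingertips stand env.tcp_to_tips ahead of it and the grasp point (between the pads) lies 2 mm behind it (env.tcp_to_tips is the distance from the TCP to the fingertips, in mm); z points along the fingers, y is the line along which they close (so a half turn about z gives the same grasp; the last joint's range is limited). The gripper opens to 85 mm and grips with 20 to 120 N. Pads are 22 mm wide; open, the fingers measure 114 mm over their backs; the gripper's body (76 mm by 85 mm) begins 54 mm behind the grasp point. The pads swing forward as they close: fully open they stand 13 mm farther back than shut.
Start: joints at [-86.316, 30.224, 82.088, -0, 67.689, -10.227], TCP at [150.288, -606.639, 248.31] pointing down, gripper open.
Joint ranges: [-176.69, 176.69], [-43.24, 126.21], [12.49, 139.97], [-82, 262], [0, 151.66], [-163.58, 163.58]. Speed limits (degrees/s): [159.86, 159.86, 180, 180, 180, 180].

### API

Orientations are given as [roll, pitch, yaw] about the fixed x, y, z axes, in that order (R = Rz(yaw) Ry(pitch) Rx(roll)).
In Python, from bench import env gives the robot as it stands. The module is installed in compiled form; this text tells all that it offers.
- The arm moves only by the shell command python3 -m creep 'ROWS' [OPENING] [FORCE]. ROWS is JSON, a list of rows, each an object with "travel": the shift along the world's x, y, z in units of 5 cm (1.0 is 5 cm), a list of three; "dr": the turn, a rotation vector about the world's x, y, z in units of 4 degrees (1.0 is 4 degrees), a list of three. In form: [{"travel": [dx, dy, dz], "dr": [wx, wy, wz]}, ...]. A call has 1 to 20 rows; each row shifts and turns the commanded pose from where the row before left it; what a row does not reach is not made up. A row lasts 1/10 s, in which the tool goes at most 50 mm and 8.59 degrees, less where a joint would pass 70% of its speed; a pose out of reach is approached as far as the arm can. A call with a number of a shift or a turn outside -1 to 1 is refused whole. A call with a gripper value outside its range is refused whole. OPENING is the opening, from -1 (shut) to 1 (fully open), set as the call begins (- or left out, the last holds). The fingers move at their own pace and stop on an object; FORCE is the grip in N (left out, the last holds). Time passes only in rows, so rows that do not move let the fingers close. It gives the time, the measured TCP pose, the force, the opening and the grip force at its end, in the units of the state.
- env.get_obs(): the state, without advancing time (a new reading comes with each control period).
- env.grab_frame(name): name is "scene" or "top" or "wrist"; returns the picture (400x640x3 uint8, red, green, blue); there is no depth.
- env.camera_params(name): a dict with "fx", "fy", "cx", "cy" (pixels), "k1" (the pictures are not rectified: a ray, as slopes to the right and down, at radius r is drawn at 1 + k1 r^2 times it, then the intrinsics apply), "R" (3x3) and "t" (3): a world point X has camera coordinates R X + t; the wrist camera has in their place "T_tool_cam" (4x4, takes a point from camera to tool coordinates, whose origin is the TCP and whose axes are the flange's). Camera axes: x right, y down, z forward; pixel columns grow to the right and rows downward; lengths in mm; the calibration is good to about 2 mm. A picture is of the moment at which its call begins: read the wrist's pose just before it. camera_params takes no time and is no camera call.
- env.finish_job(): hands the job in; it is judged then, once.
Trained networks look in the newest picture that a camera, given by its name, has taken for a name from the list of things; names that differ only in an ending like _2 or _b are one class to them, and where a whole thing is asked for, a point or a joint stands for the part that bears it (a point fixed in the world has none). Each returns a list of dicts, best first, with "score" (0 to 1); they miss things now and then, are a little off and sometimes report something else, mostly with a low value. They report only what shows in the picture. A call takes as long as a camera call. They do not tell look-alikes from the thing itself.
- env.spot_in(camera, label): "extent" ([left, top, width, height] as shares, 0 to 1, of the picture: columns of its width, rows of its height, round what is visible of it).
- env.masks_of(camera, label): "pixels" (400x640 bool, what is visible of it) and "extent" ([left, top, width, height] as shares, 0 to 1, of the picture: columns of its width, rows of its height, round what is visible of it).
- env.mark_of(camera, label): "point" ([column, row] as shares, 0 to 1, of the picture: columns of its width, rows of its height: a listed point, or the origin of a listed thing).
The state is a dict: "t": time; "joints": joint angles; "dq": joint speeds; "joint_torque": joint torques, N m; "tool_pos": TCP position; "tool_rot": TCP orientation; "ft_force": force on the tool from outside, world axes, zero at the start; "moment": the same for the moment, N m; "gripper_width": opening from 0.0 (shut) to 1.0 (fully open); "grasp_force": force on a finger pad.
Only numpy, scipy, OpenCV 4.12 (cv2) and the standard library are available. Lean on these libraries where they do the work, as an engineer would, in place of code of your own. Each camera call takes 0.05 s, during which the arm holds its last target. There are 200 camera calls.

## Working session

There is one attempt and no reset: what is moved stays moved. The work goes in short steps, Python scripts to look and compute and a shell command to move; the robot and the scene stay as the last step left them, time stands still between calls to the robot, and variables do not carry over. Pictures are saved under pics/ and viewed, at most 10 in all, crops included, and the job is handed in when it is done.

```bash
mkdir -p pics
cat > h.py <<'E'
import numpy as np, cv2
from bench import env
def ray(cam,u,v):
    p=env.camera_params(cam); x=(u-p['cx'])/p['fx'];y=(v-p['cy'])/p['fy']
    a,b=x,y
    for _ in range(20):
        s=1+p['k1']*(a*a+b*b); a,b=x/s,y/s
    R=np.array(p['R']);t=np.array(p['t']).ravel()
    return -R.T@t, R.T@np.array([a,b,1])
def at(cam,u,v,z):
    c,d=ray(cam,u,v); return c+d*(z-c[2])/d[2]
def proj(cam,X):
    p=env.camera_params(cam); c=np.array(p['R'])@np.array(X,float)+np.array(p['t']).ravel()
    a,b=c[0]/c[2],c[1]/c[2]; s=1+p['k1']*(a*a+b*b)
    return p['fx']*a*s+p['cx'],p['fy']*b*s+p['cy']
def save(cam,name):
    f=env.grab_frame(cam); cv2.imwrite('pics/'+name,f[:,:,::-1]); return f
E
python3 - <<'E'
from h import *
Z=dict(chuck_a=0,handle_a=85,stirrer=15,plug=15,small_bottle=0,spatula=0)
fs=[]
for c in('top','scene'):
    fs.append(env.grab_frame(c))
    for l,z in Z.items():
        for d in env.mark_of(c,l)[:4]:
            u,v=d['point'][0]*640,d['point'][1]*400
            print(c,l,round(d['score'],2),round(u),round(v),at(c,u,v,z).round())
im=np.vstack(fs)[:,:,::-1]
cv2.imwrite('pics/a.png',cv2.resize(im,(480,600),interpolation=cv2.INTER_AREA)); print(env.get_obs(),env.tcp_to_tips)
E
```

```text
top chuck_a 0.96 215 172 [561. 173.   0.]
top chuck_a 0.9 406 308 [ 264. -258.    0.]
top chuck_a 0.83 396 181 [ 549. -240.    0.]
top handle_a 0.97 240 206 [472.  99.  85.]
top handle_a 0.91 430 221 [ 448. -288.   85.]
top handle_a 0.21 393 180 [ 533. -213.   85.]
top stirrer 0.59 394 180 [ 548. -233.   15.]
top plug 0.69 211 170 [562. 179.  15.]
top small_bottle 0.76 288 143 [635.  10.   0.]
top small_bottle 0.54 396 178 [ 558. -242.    0.]
top small_bottle 0.31 292 234 [423.  -3.   0.]
top spatula 0.85 291 232 [429.  -2.   0.]
top spatula 0.62 400 173 [ 570. -250.    0.]
scene chuck_a 0.86 315 126 [ 264. -256.    0.]
scene chuck_a 0.72 237 196 [ 546. -227.    0.]
scene chuck_a 0.61 379 325 [564. 175.   0.]
scene handle_a 0.85 381 244 [479. 100.  85.]
scene handle_a 0.6 229 176 [ 559. -214.   85.]
scene handle_a 0.58 308 74 [ 200. -343.   85.]
scene handle_a 0.56 246 129 [ 445. -295.   85.]
scene stirrer 0.58 231 193 [ 557. -231.   15.]
scene plug 0.9 377 321 [565. 171.  15.]
scene plug 0.68 350 221 [438.   4.  15.]
scene small_bottle 0.75 280 288 [631.  -1.   0.]
scene spatula 0.71 352 221 [426.  -0.   0.]
scene spatula 0.31 380 328 [566. 180.   0.]
{'t': 0.7, 'joints': array([-8.63156623e+01,  3.02200523e+01,  8.20865817e+01, -2.03932240e-03,
        6.76889889e+01, -1.02286093e+01]), 'dq': array([-0.02410212,  0.09803265, -0.01183367,  0.09504569, -0.03501077,
        0.00356266]), 'joint_torque': array([ 1.33945356e-03, -4.42163980e+01, -1.78385657e+01, -5.48471826e-05,
        6.11528703e-04, -1.12158534e-05]), 'tool_pos': array([ 150.28448255, -606.6508044 ,  248.3536852 ]), 'tool_rot': array([1.79996027e+02, 2.63399753e-03, 1.39137211e+01]), 'ft_force': array([-0.07209833, -0.86884132,  0.99186828]), 'moment': array([-0.006213  , -0.01495937,  0.01159084]), 'grasp_force': 0.0, 'gripper_width': 0.9957108854406725} 17.0
```

View pics/a.png

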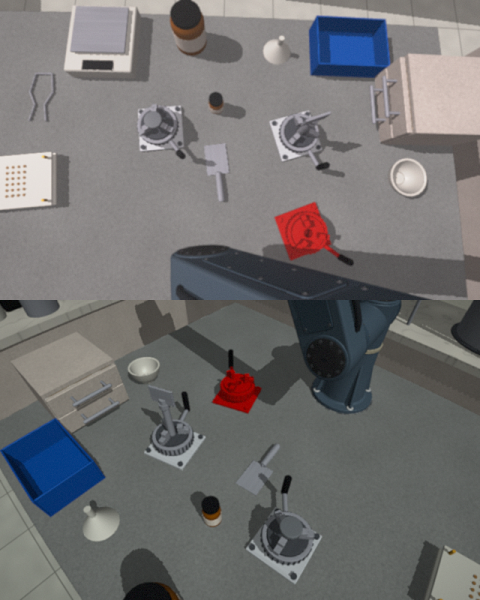

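The top view (shown at 0.75 scale) holds three chucks. The full-size pixels are (215,172) grey with the plug, (396,181) grey with the paddle, and (406,308) red, which is the decoy. Grey chuck_b at (396,181) fits because the paddle stands in it. I'll confirm that with an enlarged crop.

Run:
```python
from h import *
a=save('top','t.png')[120:270,340:480]; b=save('scene','s.png')[90:240,160:300]
im=np.hstack([cv2.resize(x,None,fx=2.8,fy=2.8,interpolation=cv2.INTER_CUBIC) for x in(a,b)])[:,:,::-1]
cv2.imwrite('pics/b.png',im)
# two-view triangulation of handle_b
A=[];B=[]
for c in('top','scene'):
    ds=[d for d in env.mark_of(c,'handle_a')]
    best=min(ds,key=lambda d:np.hypot(*(at(c,d['point'][0]*640,d['point'][1]*400,85)[:2]-[447,-291])))
    o,d=ray(c,best['point'][0]*640,best['point'][1]*400); d/=np.linalg.norm(d); P=np.eye(3)-np.outer(d,d);A.append(P);B.append(P@o)
print(np.linalg.solve(sum(A),sum(B)))
for c in('top','scene'): print(c,[np.round(proj(c,X)) for X in([447,-291,36],[447,-291,106],[548,-235,88])])
```

```text
[ 454.8272751  -288.77210043   89.65844066]
top [array([424., 224.]), array([436., 221.]), array([404., 173.])]
scene [array([250., 146.]), array([246., 123.]), array([227., 167.])]
```

View pics/b.png

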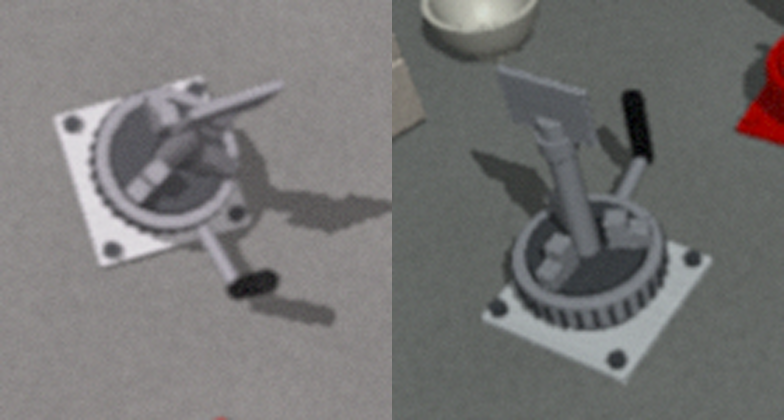

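The crop shows the paddle's shank standing in grey chuck_b. In the top view the black handle runs from its foot at (424,223) to its tip at (437,220). That matches the projection of a handle at (448,-290), with the axis near (547,-233). I'll move above the handle so the half-open fingers straddle it.

```bash
python3 -m creep '[{"travel":[0.42,0.45,0],"dr":[0,0,0.29]},{"travel":[0.43,0.45,0],"dr":[0,0,0.29]},{"travel":[0.43,0.45,0],"dr":[0,0,0.29]},{"travel":[0.42,0.45,0],"dr":[0,0,0.29]},{"travel":[0.43,0.45,0],"dr":[0,0,0.29]},{"travel":[0.42,0.45,0],"dr":[0,0,0.29]},{"travel":[0.43,0.45,0],"dr":[0,0,0.29]},{"travel":[0.42,0.45,0],"dr":[0,0,0.29]},{"travel":[0.43,0.45,0],"dr":[0,0,0.29]},{"travel":[0.42,0.45,0],"dr":[0,0,0.29]},{"travel":[0.43,0.45,0],"dr":[0,0,0.29]},{"travel":[0.42,0.46,0],"dr":[0,0,0.29]},{"travel":[0.43,0.46,0],"dr":[0,0,0.29]},{"travel":[0.42,0.46,0],"dr":[0,0,0.29]},{"travel":[0,0,0],"dr":[0,0,0]},{"travel":[0,0,0],"dr":[0,0,0]}]' 0
python3 - <<'E'
from h import *
f=save('wrist','w.png')
o=env.get_obs(); print(o['tool_pos'],o['tool_rot'],o['joints'],o['ft_force'])
from scipy.spatial.transform import Rotation as Ro
p=env.camera_params('wrist'); T=np.array(p['T_tool_cam']); R=Ro.from_euler('xyz',o['tool_rot'],degrees=True).as_matrix()
C=R@T[:3,3]+o['tool_pos']; Rc=R@T[:3,:3]
def prj(X):
    c=Rc.T@(np.array(X)-C); a,b=c[0]/c[2],c[1]/c[2]; s=1+p['k1']*(a*a+b*b); return np.round([p['fx']*a*s+p['cx'],p['fy']*b*s+p['cy']])
print([prj(X) for X in([448,-290,106],[448,-290,40],[547,-233,60])])
print(env.mark_of('wrist','handle_b'))
E
```

```text
t: 2.5
tool_pos: [448.1, -289.8, 248.4]
tool_rot: [180.0, 0.0, 30.3]
ft_force: [-0.9, -0.4, -1.0]
gripper_width: 0.504
grasp_force: 0.0
[ 447.6850855  -290.41791381  248.40767562] [1.79972434e+02 2.33522733e-02 3.01740956e+01] [-4.49616472e+01  2.31880306e+01  9.51966616e+01 -3.36995078e-02
  6.15946592e+01  1.48802773e+01] [-0.17926834 -0.08892775  0.5863956 ]
[array([316., 192.]), array([316., 177.]), array([316.,  65.])]
[{'point': [0.4994, 0.4683], 'score': 0.66}]
```

View pics/w.png

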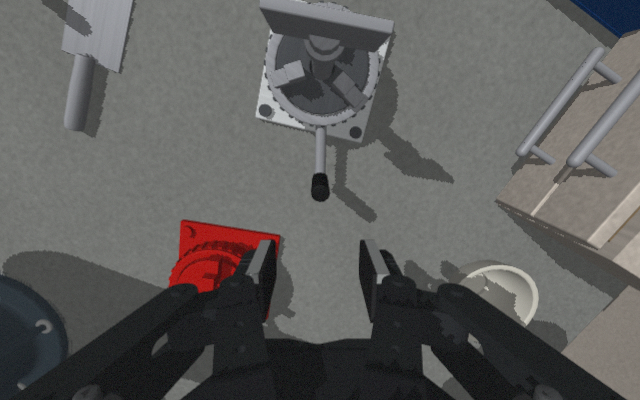

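The wrist view shows the handle's top at (320,188), on the fingers' mid-plane between columns 275 and 360, and clear of everything else. I'll go down.

```bash
python3 -m creep '[{"travel":[0,0,-0.4],"dr":[0,0,0]},{"travel":[0,0,-0.4],"dr":[0,0,0]},{"travel":[0,0,-0.4],"dr":[0,0,0]},{"travel":[0,0,-0.4],"dr":[0,0,0]},{"travel":[0,0,-0.4],"dr":[0,0,0]},{"travel":[0,0,-0.4],"dr":[0,0,0]},{"travel":[0,0,-0.4],"dr":[0,0,0]},{"travel":[0,0,-0.3],"dr":[0,0,0]},{"travel":[0,0,-0.3],"dr":[0,0,0]},{"travel":[0,0,0],"dr":[0,0,0]},{"travel":[0,0,0],"dr":[0,0,0]}]'
python3 - <<'E'
from h import *
fs=save('scene','s2.png')[60:240,130:320]; ft=save('top','t2.png')[120:300,340:530]
cv2.imwrite('pics/c.png',cv2.resize(np.hstack([fs,ft])[:,:,::-1],None,fx=2,fy=2,interpolation=cv2.INTER_CUBIC))
print(env.get_obs()['ft_force'])
# arc plan: from theta0 clockwise
c=np.array([547.5,-233.5]);h=np.array([448,-290]);d=h-c;th0=np.degrees(np.arctan2(d[1],d[0]))%360;r=np.hypot(*d);print(th0,r)
P=lambda a:c+r*np.array([np.cos(np.radians(a)),np.sin(np.radians(a))])
for k in range(24):
    a=th0-4*k; print(k,((P(a-4)-P(a))/50).round(3),P(a).round())
E
```

```text
t: 3.7
tool_pos: [447.3, -291.0, 78.3]
tool_rot: [-180.0, 0.0, 30.1]
ft_force: [0.1, -1.0, 0.4]
gripper_width: 0.498
grasp_force: 0.0
[ 1.16177586 -0.044853    0.34392546]
209.5896085618503 114.42246282963848
0 [-0.074  0.142] [ 448. -290.]
1 [-0.064  0.146] [ 444. -283.]
2 [-0.054  0.15 ] [ 441. -276.]
3 [-0.043  0.154] [ 438. -268.]
4 [-0.032  0.156] [ 436. -260.]
5 [-0.021  0.158] [ 435. -253.]
6 [-0.01   0.159] [ 434. -245.]
7 [0.001 0.16 ] [ 433. -237.]
8 [0.012 0.159] [ 433. -229.]
9 [0.023 0.158] [ 434. -221.]
10 [0.034 0.156] [ 435. -213.]
11 [0.045 0.153] [ 437. -205.]
12 [0.056 0.15 ] [ 439. -197.]
13 [0.066 0.145] [ 442. -190.]
14 [0.076 0.14 ] [ 445. -183.]
15 [0.086 0.135] [ 449. -176.]
16 [0.095 0.129] [ 453. -169.]
17 [0.104 0.122] [ 458. -162.]
18 [0.112 0.114] [ 463. -156.]
19 [0.119 0.106] [ 469. -151.]
20 [0.127 0.097] [ 475. -145.]
21 [0.133 0.088] [ 481. -140.]
22 [0.139 0.079] [ 488. -136.]
23 [0.144 0.069] [ 495. -132.]
```

View pics/c.png

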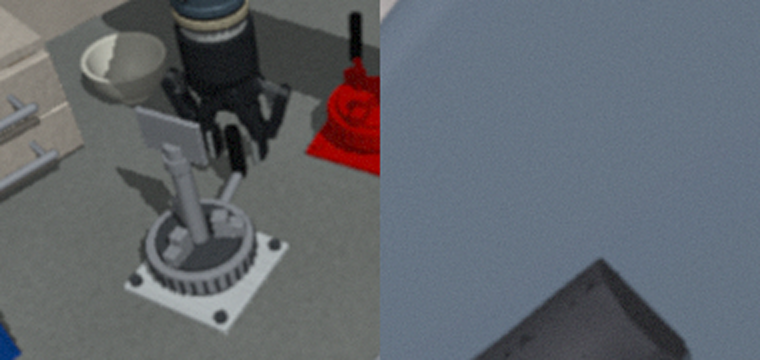

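In the scene crop the handle at (235,150) sits between the fingers, and the paddle is clear. I'll sweep clockwise along the arc.

```bash
python3 -m creep '[{"travel":[-0.07,0.14,0],"dr":[0,0,-1]},{"travel":[-0.06,0.15,0],"dr":[0,0,-1]},{"travel":[-0.05,0.15,0],"dr":[0,0,-1]},{"travel":[-0.04,0.15,0],"dr":[0,0,-1]},{"travel":[-0.03,0.16,0],"dr":[0,0,-1]},{"travel":[-0.02,0.16,0],"dr":[0,0,-1]},{"travel":[-0.01,0.16,0],"dr":[0,0,-1]},{"travel":[0,0.16,0],"dr":[0,0,-1]},{"travel":[0.01,0.16,0],"dr":[0,0,-1]},{"travel":[0.02,0.16,0],"dr":[0,0,-1]},{"travel":[0,0,0],"dr":[0,0,0]}]'
python3 - <<'E'
from h import *
print(np.mean([(env.grab_frame('wrist'),env.get_obs()['ft_force'])[1] for _ in range(4)],0))
save('scene','s3.png')
E
```

```text
t: 4.9
tool_pos: [436.1, -212.9, 79.4]
tool_rot: [179.9, -0.1, -9.8]
ft_force: [-0.2, -0.4, 0.4]
gripper_width: 0.497
grasp_force: 0.0
[ 0.0635558  -0.22471556 -0.12184376]
```

Run:
```python
from h import *
f=cv2.imread('pics/s3.png')[60:240,130:320]; cv2.imwrite('pics/d.png',cv2.resize(f,None,fx=3,fy=3,interpolation=cv2.INTER_CUBIC))
```

```text
(no output)
```

View pics/d.png

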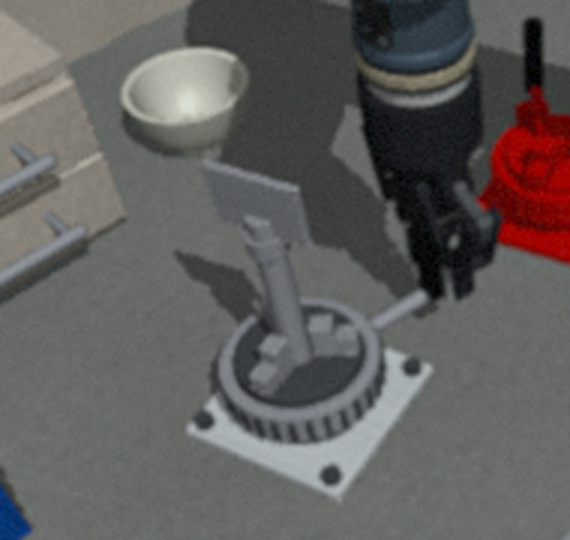

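The handle follows: its bar has swung to (405,310) and the jaws have moved in. From here I'll use smaller steps and watch the force.

```bash
python3 -m creep '[{"travel":[0.015,0.08,0],"dr":[0,0,-0.5]},{"travel":[0.015,0.08,0],"dr":[0,0,-0.5]}]'; python3 -m creep '[{"travel":[0.02,0.08,0],"dr":[0,0,-0.5]},{"travel":[0.02,0.08,0],"dr":[0,0,-0.5]}]'
```

```text
t: 5.35
tool_pos: [437.2, -205.8, 78.5]
tool_rot: [179.9, -0.1, -13.9]
ft_force: [0.2, -2.8, -1.0]
gripper_width: 0.502
grasp_force: 1.4
t: 5.55
tool_pos: [439.5, -197.9, 78.5]
tool_rot: [179.9, -0.1, -17.9]
ft_force: [0.2, -3.5, -0.8]
gripper_width: 0.501
grasp_force: 1.3
```

```bash
python3 -m creep '[{"travel":[0.025,0.075,0],"dr":[0,0,-0.5]},{"travel":[0.025,0.075,0],"dr":[0,0,-0.5]}]'
```

```text
t: 5.75
tool_pos: [442.3, -190.5, 78.5]
tool_rot: [179.9, -0.2, -21.9]
ft_force: [-0.0, -2.8, 0.6]
gripper_width: 0.5
grasp_force: 1.2
```

```bash
python3 -m creep '[{"travel":[0.035,0.07,0],"dr":[0,0,-0.5]},{"travel":[0.035,0.07,0],"dr":[0,0,-0.5]}]'
```

```text
t: 5.95
tool_pos: [445.4, -184.4, 78.5]
tool_rot: [179.8, -0.2, -25.8]
ft_force: [-4.9, -11.2, -1.3]
gripper_width: 0.506
grasp_force: 6.7
```

```bash
python3 -m creep '[{"travel":[0.04,0.07,0],"dr":[0,0,-0.5]},{"travel":[0.04,0.07,0],"dr":[0,0,-0.5]}]'
```

```text
t: 6.15
tool_pos: [448.3, -180.1, 78.4]
tool_rot: [179.6, -0.2, -29.6]
ft_force: [-14.9, -25.9, -1.9]
gripper_width: 0.5
grasp_force: 15.0
```

The force has risen sharply, to about 30 N, so the grip is firm. I'll back off to the middle of the finger gap, check that the force drops to zero, and lift.

```bash
python3 -m creep '[{"travel":[-0.05,-0.08,0],"dr":[0,0,0]},{"travel":[-0.05,-0.08,0],"dr":[0,0,0]},{"travel":[-0.05,-0.08,0],"dr":[0,0,0]},{"travel":[0,0,0],"dr":[0,0,0]},{"travel":[0,0,0],"dr":[0,0,0]}]'
python3 - <<'E'
from h import *
print(np.mean([(env.grab_frame('wrist'),env.get_obs()['ft_force'])[1] for _ in range(4)],0),env.get_obs()['grasp_force'])
save('wrist','w2.png')
E
```

```text
t: 6.65
tool_pos: [440.9, -186.7, 78.2]
tool_rot: [-180.0, 0.1, -29.9]
ft_force: [-0.8, -0.1, -0.9]
gripper_width: 0.501
grasp_force: 0.0
[-0.24460448 -0.14872469 -0.38789937] 0.0
```

View pics/w2.png

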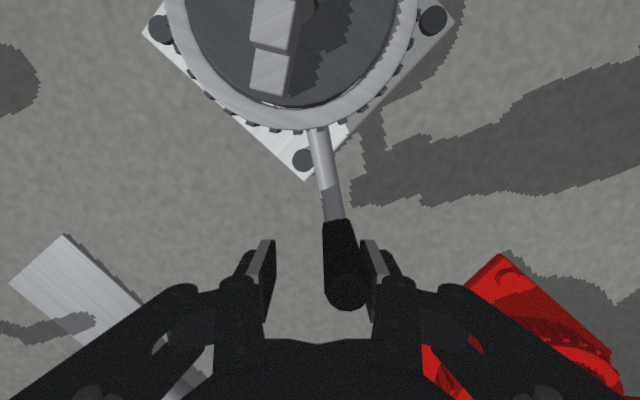

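The handle at (345,265) is close to the right finger, which was the pushing one, but unloaded. I'll move 6 mm further back and then lift out.

```bash
python3 -m creep '[{"travel":[-0.06,-0.1,0],"dr":[0,0,0]},{"travel":[0,0,0],"dr":[0,0,0]},{"travel":[0,0,0.3],"dr":[0,0,0]},{"travel":[0,0,0.4],"dr":[0,0,0]},{"travel":[0,0,0.4],"dr":[0,0,0]},{"travel":[0,0,0.4],"dr":[0,0,0]},{"travel":[0,0,0.4],"dr":[0,0,0]},{"travel":[0,0,0.4],"dr":[0,0,0]},{"travel":[0,0,0.4],"dr":[0,0,0]},{"travel":[-0.4,-0.4,0.4],"dr":[0,0,0]},{"travel":[-0.4,-0.4,0.4],"dr":[0,0,0]},{"travel":[0,0,0],"dr":[0,0,0]},{"travel":[0,0,0],"dr":[0,0,0]}]'
python3 - <<'E'
from h import *
f=save('scene','s4.png'); w=save('wrist','w4.png')
cv2.imwrite('pics/e.png',np.hstack([cv2.resize(f[60:240,130:320],(400,380),interpolation=cv2.INTER_CUBIC),cv2.resize(w,(400,380))])[:,:,::-1])
E
```

```text
t: 8.2
tool_pos: [398.0, -232.3, 253.5]
tool_rot: [-180.0, -0.0, -30.0]
ft_force: [0.1, 0.7, -0.6]
gripper_width: 0.494
grasp_force: 0.0
```

View pics/e.png

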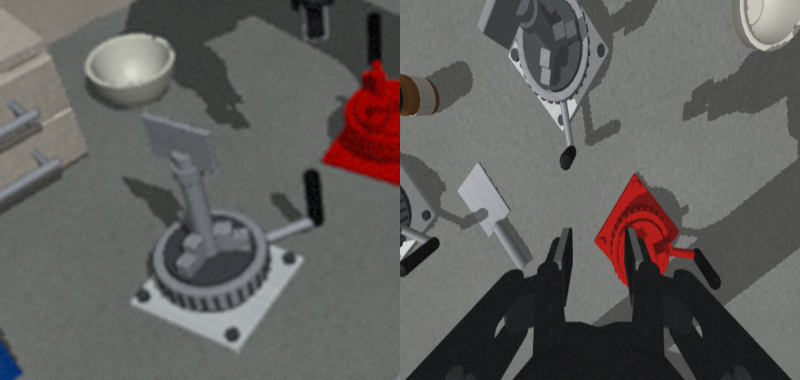

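The scene crop shows the shank with the jaws closed round it at about (205,245) and the handle free at (315,200). I'll check the tilt and the handle angle with numbers.

Run:
```python
from h import *
env.grab_frame('scene');env.grab_frame('top')
for c in('scene','top'):
    for d in env.mark_of(c,'handle_b')[:4]:
        X=at(c,d['point'][0]*640,d['point'][1]*400,85)
        print(c,round(d['score'],2),X.round(),np.degrees(np.arctan2(X[1]+233.5,X[0]-547.5))%360, np.hypot(X[1]+233.5,X[0]-547.5))
print([np.round((np.array(proj('scene',[547.5,-233.5,z]))-[130,60])*[400/190,380/180]) for z in(88,171,216)])
f=env.grab_frame('scene')[130:200,190:270]
cv2.imwrite('pics/f.png',cv2.resize(f,None,fx=8,fy=8,interpolation=cv2.INTER_CUBIC)[:,:,::-1])
```

```text
scene 0.94 [477. 101.  85.] 101.84944534370179 341.2993363864302
scene 0.93 [ 440. -202.   85.] 163.6445550128265 112.35702375805337
scene 0.88 [ 199. -354.   85.] 199.0458257672662 368.97860842207035
scene 0.19 [652.  41.  85.] 69.17325326741421 293.7431363882599
top 0.97 [474.  97.  85.] 102.46762329959073 338.4960413922125
top 0.81 [ 442. -196.   85.] 160.46558379354417 112.10290378799978
[array([205., 226.]), array([187., 161.]), array([176., 121.])]
```

View pics/f.png

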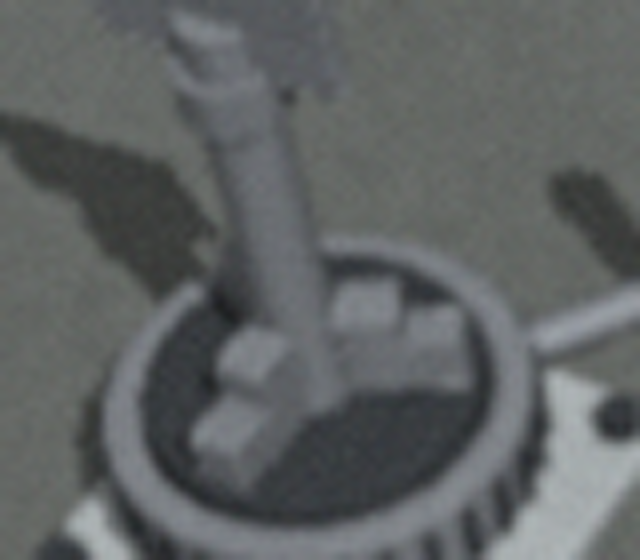

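The handle turned about 0.83 rad. The jaws touch the shank at about (300,380) in the crop, and the shank lies along the projected vertical axis. I'll hand in.

```bash
python3 -c "
from bench import env
print(env.finish_job())"
```

```text
the job is handed in; nothing more can be done
None
```

I closed chuck_b's sleeve on the stirrer (handle turned about 0.83 rad, up to about 30 N), let go with the stirrer still upright, and handed the job in; no verdict came back, and I had no direct reading of the force at each jaw.

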